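Find the sealed housing that rattles and hold it out for the inspector

TASK

Three sealed grey housings lie in the shallow parts tray, and in one of them the steel weight has come loose, so it knocks from end to end when shaken. Lift them out one after another and shake or rock each lengthwise until you feel the one that knocks; the quiet ones end up lying flat in the tray, put down gently, and everything else stays where it is. Finish while still holding the rattling one, at rest, level and lid up, about 20 cm above the bench and about 15 cm in front of the middle of the drawer cabinet's fronts, for the inspector to take; do not put it down.

Things in the scene. Friction and masses are not known exactly. Their poses are not given: they have to be found in the camera images.
- tray: Shallow cream-coloured parts tray, fixed to the bench, open on top: 266 mm (own x, away from the robot) by 236 mm (own y) outside, rim 34 mm above the bench, flat floor 3 mm above the bench, clear inside 244 by 214 mm. Origin at the centre of its underside.
- housing_1: One of three sealed grey housings of identical look: a flat box 52 mm (own x) by 88 mm (own y) by 24 mm high, four screws and a label on its lid; about 0.31 kg. Origin at the centre of its underside, z up; it lies lid up. Grasp it from above across its 52 mm width. Any of the three may rattle: looks, name, weight and place do not tell.
- housing_2: As housing_1. Inside each housing a steel weight (36 by 41 by 17 mm, 0.19 kg) sits at the middle of a hollow 46 by 82 by 18 mm. In two it is clamped fast; in one it is loose (weight_loose in the rules; its pose is not given), and slides and knocks up to 20 mm either way along the length when shaken or rocked.
- housing_3: As housing_1. The loose weight slides when the length is tilted over 7 degrees (a rock to 0.4 rad and back takes it to the low end) and stays there when level again. Held level, it then shifts the moment about the grasp by about 0.03 N m to that end (0.055 to 0.075 from end to end); in a quiet one by under 0.02.
- handover (a point): Where the inspector takes it: the point of the bench top (z = 0) 150 mm in front of the middle of the drawer fronts. The drawer cabinet (250 mm wide, 165 mm high, three drawers) stands fixed at the back of the bench under the red-framed controller.
- cup_1: Turned aluminium cup, 36 mm across, 43 mm high, standing in the far right corner of the tray; leave alone. Origin at the centre of its underside.
- cup_2: Turned aluminium cup like cup_1, standing in the near right corner of the tray; leave alone.
- cup_3: Turned aluminium cup like cup_1, standing on the bench before the right end of the drawers; leave alone.
- tape_measure: Tape measure, 36 by 80 by 62 mm, standing on the bench before the drawers; leave alone.
- marker: Marker pen, 15 by 130 by 15 mm, lying on the bench before the drawers; leave alone.

How it is judged:
By the outcome, as a careful person would: the job done as asked, in the order asked, and still so for the second after the job is handed in, while the arm keeps its last pose, push and grip.
It also fails if it takes over 67 s, if anything falls off the work surface, if the arm or the gripper's body presses on something with over 40 N, if the wrist force passes 120 N, or if a joint passes its speed limit or range.

ROBOT

A 6-joint arm with a two-finger parallel gripper is mounted at the origin on a cart in front of the work surface, level with it; the furniture and walls round the work are solid. World frame = base frame: x ahead of the robot, y to its left, z up, the work surface at z = 0. Lengths are in m, angles in rad, forces in N, time in s.
With the tool pointing down it reaches from about 0.375 to 0.975 m from the base axis. Payload 3.8 kg.
Tool frame: the origin (TCP) lies at the very end of the fingers, on their centre line; the grasp point (between the pads) lies 19 mm behind it; y points along the fingers, x is the direction in which the jaws open and shut, and the axes are right-handed (so a half turn about y gives the same grasp; the last joint's range is limited). The gripper opens to 85 mm and grips with 20 to 120 N. Pads are 22 mm wide; open, the fingers measure 114 mm over their backs; the gripper's body (76 mm by 85 mm) begins 54 mm behind the grasp point. The pads swing forward as they close: fully open they stand 13 mm farther back than shut.
Start: joints at [1.278, 0.264, 1.604, -0, 1.274, -0.037], TCP at [0.171, 0.653, 0.231] pointing down, gripper open.
Joint ranges: [-2.63, 2.63], [-0.94, 2.18], [0.31, 2.57], [-1.31, 4.45], [0, 2.66], [-2.55, 2.55]. Speed limits (rad/s): [2.57, 2.57, 3.14, 3.14, 3.14, 3.14].

INTERFACE

Orientations are given as a rotation vector (axis times angle).
In Python, from workcell import bot, cams gives the robot as it stands.
- The arm moves only by the tool play_rows, never from a script. Its argument "motion" is a list of rows, each a list of 2 entries, a list of its own where there are three numbers: the shift along the world's x, y, z normalised to -1 to 1, where 1 is 400 mm, then the turn, a rotation vector about the world's x, y, z normalised to -1 to 1, where 1 is pi/4 rad. In form: [[[tx, ty, tz], [ax, ay, az]], ...]. A call has 1 to 10 rows; each row is the pose to reach, as a shift and turn from the pose commanded when the call began; what a row does not reach only later rows make up. A row lasts 1/8 s, in which the tool goes at most 62.5 mm and 10.7 degrees, less where a joint would pass 70% of its speed; a pose out of reach is approached as far as the arm can. A call with a number of a shift or a turn outside -1 to 1 is refused whole. A call with a gripper value outside its range is refused whole. "gripper" is the closure, from 0 (fully open) to 1 (shut), set as the call begins (left out, the last holds). The fingers move at their own pace and stop on an object; "squeeze" is the grip in N (left out, the last holds). Time passes only in rows, so rows that repeat a pose let the fingers close. It gives the time, the measured TCP pose, the force and the opening at its end, in the units of the state.
- bot.read_state(): the state, without advancing time (a new reading comes with each control period).
- cams.read_camera(name): name is "side" or "top"; returns (picture, depth): 400x640x3 uint8, red, green, blue; 400x640 float32, m along the optical axis (not along the pixel's ray), 0 where there is no reading.
- cams.calibration(name): a dict with "mtx" (3x3 intrinsics, pixels), "k1" (the pictures are not rectified: a ray, as slopes to the right and down, at radius r is drawn at 1 + k1 r^2 times it, then the intrinsics apply), "R" (3x3) and "t" (3): a world point X has camera coordinates R X + t. Camera axes: x right, y down, z forward; pixel columns grow to the right and rows downward; lengths in m; the calibration is good to about 2 mm. A picture is of the moment at which its call begins. calibration takes no time and is no camera call.
- bot.finish_job(): hands the job in, once; it reports no verdict.
Trained networks look in the newest picture that a camera, given by its name, has taken for a name from the list of things; names that differ only in an ending like _2 or _b are one class to them, and where a whole thing is asked for, a point or a joint stands for the part that bears it (a point fixed in the world has none). Each returns a list of dicts, best first, with "conf" (0 to 1); they miss things now and then, are a little off and sometimes report something else, mostly with a low value. They report only what shows in the picture. A call takes as long as a camera call.
- cams.recognise(camera, label): "xyz" ([x, y, z] in m, in the coordinates of the camera as it stood for that picture, good to about 4 mm: the middle of the surface that is visible of it).
- cams.regions_of(camera, label): "mask" (400x640 bool, what is visible of it).
- cams.mark_of(camera, label): "xyz" ([x, y, z] in m, in the coordinates of the camera as it stood for that picture, good to about 4 mm: a listed point, or the origin of a listed thing).
The state is a dict: "time": time; "q": joint angles; "joint_vel": joint speeds; "joint_torque": joint torques, N m; "tool_pos": TCP position; "tcp_rot": TCP orientation; "wrist_force": force on the tool from outside, world axes, zero at the start; "torque": the same for the moment, N m; "width": opening from 0.0 (shut) to 1.0 (fully open).
Only numpy, scipy, OpenCV 4.12 (cv2) and the standard library are available. Lean on these libraries where they do the work, as an engineer would, in place of code of your own. Each camera call takes 0.05 s, during which the arm holds its last target.

## Working session

There is one attempt and no reset: what is moved stays moved. The work goes in short steps, Python scripts to look and compute and a tool call to move; the robot and the scene stay as the last step left them, time stands still between calls to the robot, and variables do not carry over. Pictures are saved under pics/ and viewed, and the job is handed in when it is done.

Besides the shell and the picture viewer there is one more tool, called after ">>>" as name(argument=value, ...), one argument or row to a line, values as JSON. play_rows: Moves the arm, as the interface text tells. Its arguments: {"type":"object","properties":{"motion":{"type":"array","items":{"type":"array"}},"gripper":{"type":"number"},"squeeze":{"type":"number"}},"required":["motion"]}

```bash
mkdir -p pics; ls
cat > h.py <<'E'
import numpy as np, cv2
from workcell import bot, cams
def w(name,p):
    c=cams.calibration(name); return np.array(c["R"]).T@(np.array(p)-np.array(c["t"]))
def cloud(name,depth):
    c=cams.calibration(name);K=np.array(c["mtx"]);k=c["k1"]
    v,u=np.mgrid[0:400,0:640]
    x=(u-K[0,2])/K[0,0];y=(v-K[1,2])/K[1,1]
    a,b=x.copy(),y.copy()
    for _ in range(10):
        r=a*a+b*b;a=x/(1+k*r);b=y/(1+k*r)
    P=np.stack([a*depth,b*depth,depth],-1)
    return (P-np.array(c["t"]))@np.array(c["R"])
def save(name,f):
    im,d=cams.read_camera(name);cv2.imwrite("pics/"+f,im[:,:,::-1]);return im,d
E
python3 - <<'E'
from h import *
for n in("top","side"):
    im,d=save(n,n+"0.png");np.savez("/tmp/"+n,im=im,d=d)
    P=cloud(n,d)
    for l in("housing_1","tray"):
        for r in cams.regions_of(n,l):
            m=r["mask"]&(d>0)
            q=P[m]
            print(n,l,r["conf"],m.sum(),np.median(q,0).round(3),q.min(0).round(3),q.max(0).round(3))
            if l[0]=="h":
                top=q[np.abs(q[:,2]-np.median(q[:,2]))<.006]
                print("  rect",cv2.minAreaRect(top[:,:2].astype(np.float32)))
    for l in("handover","housing_1","tray","cup_1","tape_measure","marker"):
        print(n,l,[(round(r["conf"],2),w(n,r["xyz"]).round(3)) for r in cams.mark_of(n,l)])
print(bot.read_state())
E
```

```text
pics
top housing_1 0.87 925 [0.526 0.309 0.026] [0.486 0.267 0.   ] [0.568 0.353 0.031]
  rect ((0.5273061394691467, 0.3117378354072571), (0.08342717587947845, 0.048818472772836685), 52.26066207885742)
top housing_1 0.79 899 [0.632 0.251 0.025] [ 0.593  0.207 -0.001] [0.675 0.299 0.031]
  rect ((0.6337985992431641, 0.25071263313293457), (0.08473020792007446, 0.04853963479399681), 56.99207305908203)
top housing_1 0.75 915 [0.521 0.2   0.025] [ 0.479  0.158 -0.001] [0.564 0.242 0.033]
  rect ((0.5235990881919861, 0.20038585364818573), (0.08228019624948502, 0.04867733269929886), 41.40166091918945)
top handover [(0.5, array([0.528, 0.313, 0.004]))]
top housing_1 [(0.92, array([0.522, 0.2  , 0.005])), (0.69, array([0.528, 0.313, 0.005])), (0.69, array([0.636, 0.255, 0.003]))]
top tray [(0.77, array([ 0.56 ,  0.238, -0.   ]))]
top cup_1 [(0.67, array([0.436, 0.215, 0.003])), (0.58, array([0.606, 0.12 , 0.006])), (0.5, array([0.708, 0.003, 0.   ])), (0.44, array([0.523, 0.199, 0.005]))]
top tape_measure []
top marker [(0.94, array([0.778, 0.184, 0.001]))]
side housing_1 0.92 1160 [0.634 0.2
[... 895 characters left out ...]
1]))]
side marker [(0.72, array([0.78 , 0.183, 0.   ]))]
{'time': 0.9, 'q': array([ 1.27805994e+00,  2.63864871e-01,  1.60398719e+00, -8.18823764e-06,
        1.27369370e+00, -3.69270366e-02]), 'joint_vel': array([-0.0007331 ,  0.00020421,  0.00048984,  0.00179092, -0.00149294,
       -0.00125909]), 'joint_torque': array([-5.88907606e-04, -5.15059161e+01, -3.67729032e+01, -1.88605618e-04,
        1.01058380e-03, -5.64275581e-06]), 'tool_pos': array([0.17081754, 0.65303297, 0.23131035]), 'tcp_rot': array([-1.31938883, -1.01874696,  1.01867577]), 'wrist_force': array([ 0.51277849,  0.3991351 , -0.15113253]), 'torque': array([-0.02196517, -0.00974249,  0.04249667]), 'width': 0.9995264564318025}
```

View pics/top0.png

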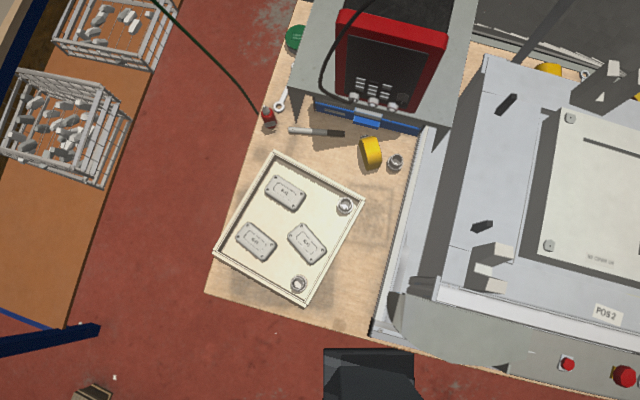

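View pics/side0.png

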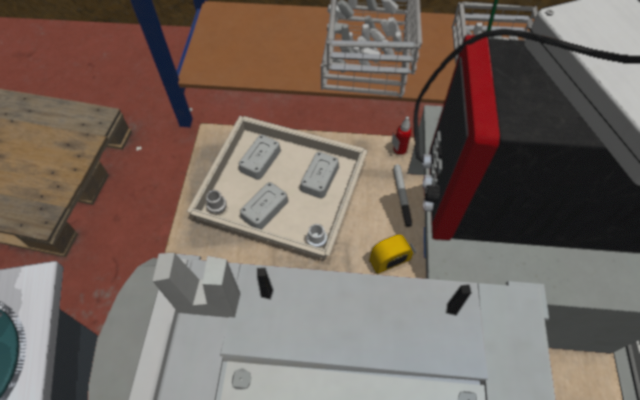

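Run:
```python
from h import *
z=np.load("/tmp/top.npz");P=cloud("top",z["d"])
Z=P[...,2]
for (u,v) in [(300,20),(290,95),(315,100),(365,118),(425,130),(420,140),(340,12),(440,60),(345,70),(470,20),(415,180),(390,260),(380,330),(480,70),(370,370),(310,110),(420,128),(270,115),(210,285),(300,5)]:
    print((u,v),P[v,u].round(3))
# cabinet front: points with z 0.03..0.15 in region
m=np.zeros((400,640),bool);m[90:150,290:440]=1
q=P[m&(Z>.02)&(Z<.155)]
print(len(q));
im=cv2.resize(z["im"][0:220,220:500],None,fx=2.8,fy=2.7,interpolation=cv2.INTER_CUBIC);cv2.imwrite("pics/crop0.png",im[:,:,::-1])
for n in("top","side"):
    c=cams.calibration(n);print(n,-np.array(c["R"]).T@np.array(c["t"]),np.array(c["R"])[2], c["k1"])
zs=np.load("/tmp/side.npz");Ps=cloud("side",zs["d"])
for (u,v) in [(425,200),(428,180),(433,235),(440,300),(540,330),(420,110),(470,70),(440,100),(450,220),(380,270),(160,270),(260,280),(640-40,200)]:
    print("s",(u,v),Ps[v,u].round(3))
```

```text
(300, 20) [ 1.078  0.227 -0.002]
(290, 95) [0.806 0.229 0.144]
(315, 100) [0.832 0.183 0.063]
(365, 118) [0.803 0.072 0.032]
(425, 130) [ 0.772 -0.06   0.04 ]
(420, 140) [ 0.748 -0.047  0.041]
(340, 12) [0.797 0.134 0.417]
(440, 60) [ 0.856 -0.059  0.193]
(345, 70) [0.776 0.125 0.297]
(470, 20) [ 0.944 -0.124  0.196]
(415, 180) [ 0.658 -0.034  0.039]
(390, 260) [0.487 0.024 0.04 ]
(380, 330) [0.344 0.046 0.041]
(480, 70) [ 0.79  -0.101  0.279]
(370, 370) [ 0.109  0.004 -0.669]
(310, 110) [ 0.836  0.198 -0.   ]
(420, 128) [ 0.773 -0.046  0.051]
(270, 115) [0.796 0.28  0.067]
(210, 285) [0.431 0.412 0.003]
(300, 5) [1.119e+00 2.280e-01 1.000e-03]
2292
top [0.45001764 0.14237732 0.89577083] [ 0.16351993  0.0190886  -0.98635534] -0.10568150611191092
side [ 0.55025535 -0.26185189  0.78752521] [ 0.07664145  0.50716923 -0.85843197] -0.014709344975495418
s (425, 200) [0.742 0.041 0.228]
s (428, 180) [0.754 0.069 0.231]
s (433, 235) [ 0.743 -0.003  0.211]
s (440, 300) [ 0.703 -0.112  0.286]
s (540, 330) [ 0.795 -0.161  0.287]
s (420, 110) [ 1.217  1.068 -0.847]
s (470, 70) [0.766 0.081 0.419]
s (440, 100) [ 1.212  0.917 -0.62 ]
s (450, 220) [ 0.753 -0.009  0.26 ]
s (380, 270) [0.701 0.036 0.019]
s (160, 270) [ 0.436 -0.069  0.378]
s (260, 280) [ 0.521 -0.078  0.338]
s (600, 200) [ 0.899 -0.043  0.323]
```

View pics/crop0.png

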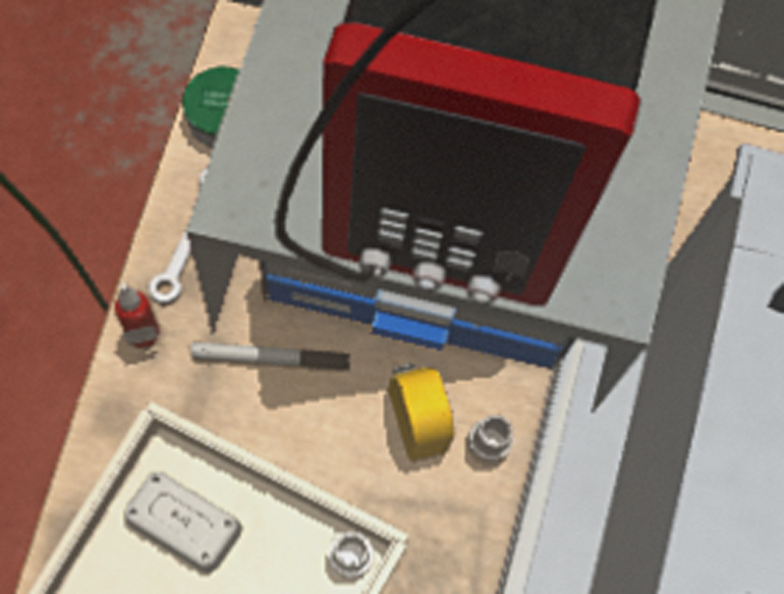

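Run:
```python
from h import *
z=np.load("/tmp/top.npz");P=cloud("top",z["d"]);im=z["im"].astype(int)
m=np.zeros((400,640),bool);m[85:150,290:440]=1
blue=m&(im[...,2]>im[...,0]+25)&(z["d"]>0)
q=P[blue];print(len(q),q.min(0),q.max(0))
for u in range(310,425,6):
    vs=np.where(blue[:,u])[0]
    if len(vs): print(u,[(v,P[v,u].round(3).tolist()) for v in (vs[0],vs[len(vs)//2],vs[-1])])
# shelf edge & low edge
Z=P[...,2]
sh=(Z>.165)&(Z<.215);sh[:, :250]=0;sh[160:]=0;sh[:,480:]=0
s=P[sh];print("shelf",len(s),s.min(0),s.max(0), np.median(s[:,2]))
for u in range(285,450,10):
    vs=np.where(sh[:,u])[0]
    if len(vs): print(u,vs[-1],P[vs[-1],u].round(3))
for l in("tape_measure","cup_3","marker"):
  for n in("top","side"):
    cams.read_camera(n)
    for r in cams.regions_of(n,l):
        d=np.load("/tmp/%s.npz"%n)["d"];k=cloud(n,d)[r["mask"]&(d>0)];print(n,l,r["conf"],k.min(0).round(3),k.max(0).round(3),np.median(k,0).round(3))
```

```text
637 [ 0.77089848 -0.0496688   0.00139686] [0.85379522 0.18408534 0.09129602]
316 [(np.int64(102), [0.834, 0.182, 0.047]), (np.int64(102), [0.834, 0.182, 0.047]), (np.int64(102), [0.834, 0.182, 0.047])]
322 [(np.int64(103), [0.831, 0.168, 0.048]), (np.int64(104), [0.83, 0.169, 0.046]), (np.int64(105), [0.828, 0.169, 0.044])]
328 [(np.int64(105), [0.826, 0.155, 0.05]), (np.int64(106), [0.824, 0.155, 0.049]), (np.int64(107), [0.825, 0.155, 0.041])]
334 [(np.int64(106), [0.823, 0.142, 0.051]), (np.int64(108), [0.821, 0.142, 0.044]), (np.int64(115), [0.822, 0.142, 0.003])]
340 [(np.int64(107), [0.818, 0.129, 0.058]), (np.int64(109), [0.817, 0.129, 0.048]), (np.int64(110), [0.817, 0.128, 0.043])]
346 [(np.int64(109), [0.836, 0.114, 0.005]), (np.int64(111), [0.813, 0.115, 0.046]), (np.int64(116), [0.813, 0.114, 0.019])]
352 [(np.int64(110), [0.81, 0.103, 0.058]), (np.int64(112), [0.81, 0.102, 0.049]), (np.int64(114), [0.809, 0.102, 0.039])]
358 [(np.int64(116), [0.805, 0.088, 0.037]), (np.int64(120), [0.798, 0.088, 0.032]), (np.int64(124), [0.791, 0.088, 0.025])]
364 [(np.int64(113), [0.792
[... 2019 characters left out ...]
18 0.023]
top cup_3 0.62 [ 0.686 -0.01   0.01 ] [0.715 0.022 0.045] [0.702 0.006 0.025]
top cup_3 0.52 [0.421 0.2   0.011] [0.455 0.234 0.05 ] [0.438 0.217 0.023]
side cup_3 0.9 [0.589 0.088 0.002] [0.623 0.151 0.048] [0.606 0.109 0.031]
side cup_3 0.72 [0.422 0.195 0.006] [0.456 0.227 0.049] [0.439 0.207 0.032]
side cup_3 0.7 [ 0.383  0.072 -0.854] [0.738 1.159 0.046] [0.569 0.243 0.004]
side cup_3 0.28 [0.596 0.2   0.003] [0.676 0.29  0.031] [0.634 0.24  0.025]
top marker 0.71 [0.768 0.119 0.005] [0.79  0.247 0.019] [0.778 0.183 0.013]
side marker 0.55 [ 0.769  0.114 -0.002] [0.793 0.244 0.018] [0.778 0.175 0.013]
side marker 0.29 [0.484 0.262 0.001] [0.57  0.368 0.031] [0.527 0.3   0.025]
```

```bash
cat >> h.py <<'E'
from scipy.spatial.transform import Rotation as Ro
def Rt(deg):
    a=np.deg2rad(deg);x=np.array([np.cos(a),np.sin(a),0]);y=np.array([0,0,-1.]);return np.stack([x,y,np.cross(x,y)],1)
def go(p,deg):
    s=bot.read_state();R=Ro.from_rotvec(s["tcp_rot"]).as_matrix()
    print("t",round(s["time"],2),"pos",s["tool_pos"].round(4),"jaw",np.degrees(np.arctan2(R[1,0],R[0,0])).round(2),"y",R[:,1].round(4),"q6",s["q"].round(3))
    for k in (deg,deg+180):
        v=Ro.from_matrix(Rt(k)@R.T).as_rotvec()
        print("jaw",k,"shift",((np.array(p)-s["tool_pos"])/.4).round(4),"turn",(v/(np.pi/4)).round(4))
def mom(deg):
    s=bot.read_state();a=np.deg2rad(deg);j=np.array([np.cos(a),np.sin(a),0]);print("F",s["wrist_force"].round(2),"M",s["torque"].round(4),"Mjaw",round(float(s["torque"]@j),4),"width",round(s["width"],3))
E
python3 - <<'E'
from h import *
go([.527,.310,.12],-38)
E
```

```text
t 1.5 pos [0.1708 0.653  0.2313] jaw 75.35 y [-0.  0. -1.] q6 [ 1.278  0.264  1.604  0.     1.274 -0.037]
jaw -38 shift [ 0.8906 -0.8576 -0.2782] turn [-0.     -0.     -2.5188]
jaw 142 shift [ 0.8906 -0.8576 -0.2782] turn [ 0.     -0.      1.4812]
```

>>> play_rows(
  motion=[
    [[0.1, -0.1, 0], [0, 0, -0.22]],
    [[0.2, -0.2, 0], [0, 0, -0.44]],
    [[0.3, -0.3, 0], [0, 0, -0.66]],
    [[0.4, -0.4, 0], [0, 0, -0.88]],
  ],
  gripper=0.2,
  squeeze=40,
)

```text
time: 2.0
tool_pos: [0.3319, 0.4918, 0.2315]
tcp_rot: [-1.516, -0.485, 0.484]
wrist_force: [0.3, -0.0, 0.0]
width: 0.798
```

>>> play_rows(
  motion=[
    [[0.1, -0.1, 0], [0, 0, -0.22]],
    [[0.2, -0.2, 0], [0, 0, -0.44]],
    [[0.3, -0.3, 0], [0, 0, -0.66]],
    [[0.4, -0.4, 0], [0, 0, -0.88]],
  ],
)

```text
time: 2.5
tool_pos: [0.492, 0.3316, 0.2316]
tcp_rot: [-1.57, 0.057, -0.058]
wrist_force: [0.1, 1.6, -0.4]
width: 0.8
```

Run:
```python
from h import *
go([.527,.310,.09],-38)
```

```text
t 2.5 pos [0.492  0.3316 0.2316] jaw -4.18 y [ 6.e-04  5.e-04 -1.e+00] q6 [0.551 0.11  1.785 0.    1.246 0.624]
jaw -38 shift [ 0.0875 -0.0541 -0.354 ] turn [-4.000e-04  9.000e-04 -7.515e-01]
jaw 142 shift [ 0.0875 -0.0541 -0.354 ] turn [-1.2000e-03 -5.0000e-04  3.2485e+00]
```

>>> play_rows(
  motion=[
    [[0.03, -0.02, -0.1], [0, 0, -0.22]],
    [[0.06, -0.04, -0.2], [0, 0, -0.44]],
    [[0.0875, -0.054, -0.3], [0, 0, -0.66]],
    [[0.0875, -0.054, -0.354], [0, 0, -0.752]],
    [[0.0875, -0.054, -0.354], [0, 0, -0.752]],
  ],
)

```text
time: 3.12
tool_pos: [0.5241, 0.3103, 0.0872]
tcp_rot: [-1.513, 0.518, -0.512]
wrist_force: [-0.6, 0.8, 1.0]
width: 0.8
```

Run:
```python
from h import *
go([.527,.310,.005],-38);mom(-38)
for n in("top","side"):
    im,d=cams.read_camera(n);
    c=cams.calibration(n);print([ (round(r["conf"],2),w(n,r["xyz"]).round(3)) for r in cams.mark_of(n,"housing_1")])
    a=im[150:350,180:420] if n=="top" else im[80:280,160:400]
    cv2.imwrite(f"pics/{n}1.png",cv2.resize(a,None,fx=3,fy=3)[:,:,::-1])
```

```text
t 3.12 pos [0.5241 0.3103 0.0872] jaw -37.67 y [-0.0046 -0.0024 -1.    ] q6 [0.494 0.27  1.878 0.    0.998 1.151]
jaw -38 shift [ 0.0073 -0.0007 -0.2055] turn [ 0.0031 -0.0059 -0.0073]
jaw 142 shift [ 0.0073 -0.0007 -0.2055] turn [0.0092 0.0049 3.9927]
F [-0.63  0.8   0.96] M [-0.0067 -0.0384  0.0242] Mjaw 0.0184 width 0.8
[(0.86, array([0.635, 0.254, 0.007])), (0.67, array([0.531, 0.312, 0.003])), (0.56, array([0.522, 0.198, 0.004])), (0.28, array([ 0.561,  0.238, -0.003]))]
[(0.66, array([0.524, 0.308, 0.005])), (0.55, array([0.529, 0.198, 0.004]))]
```

View pics/side1.png

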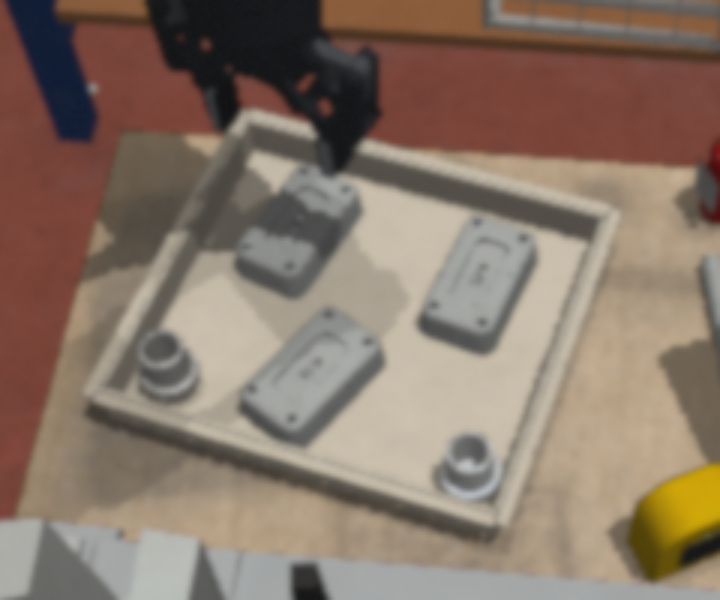

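View pics/top1.png

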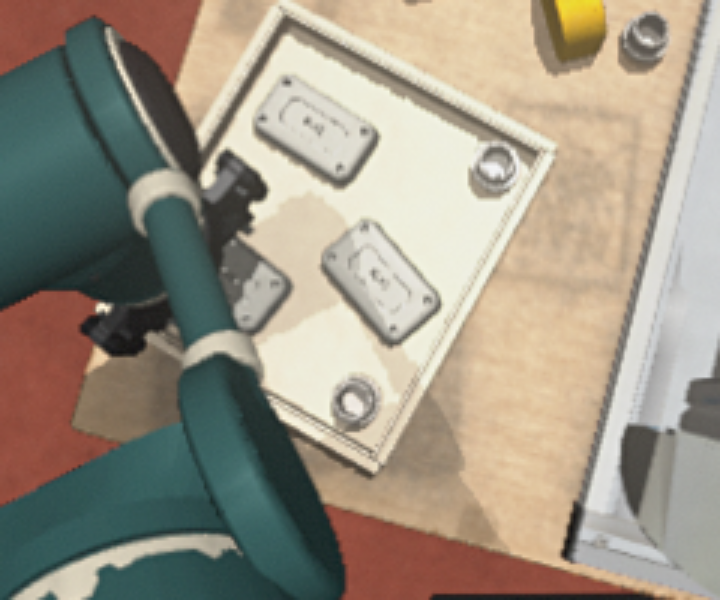

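>>> play_rows(
  motion=[
    [[0, 0, -0.06], [0, 0, 0]],
    [[0, 0, -0.12], [0, 0, 0]],
    [[0, 0, -0.16], [0, 0, 0]],
    [[0, 0, -0.19], [0, 0, 0]],
    [[0, 0, -0.21], [0, 0, 0]],
    [[0, 0, -0.21], [0, 0, 0]],
  ],
)

```text
time: 4.08
tool_pos: [0.5256, 0.3113, 0.0053]
tcp_rot: [-1.509, 0.515, -0.515]
wrist_force: [-0.1, -0.8, 0.1]
width: 0.802
```

>>> play_rows(
  motion=[
    [[0, 0, 0], [0, 0, 0]],
    [[0, 0, 0], [0, 0, 0]],
    [[0, 0, 0], [0, 0, 0]],
    [[0, 0, 0], [0, 0, 0]],
  ],
  gripper=1,
  squeeze=60,
)

```text
time: 4.58
tool_pos: [0.5268, 0.3119, 0.0068]
tcp_rot: [-1.507, 0.514, -0.516]
wrist_force: [0.0, -0.9, 5.8]
width: 0.592
```

Run:
```python
from h import *
go([.527,.310,.005],-38);mom(-38)
```

```text
t 4.58 pos [0.5268 0.3119 0.0068] jaw -37.7 y [ 0.002  0.001 -1.   ] q6 [ 0.494  0.372  1.919 -0.     0.849  1.152]
jaw -38 shift [ 0.0005 -0.0047 -0.0044] turn [-0.0013  0.0025 -0.0067]
jaw 142 shift [ 0.0005 -0.0047 -0.0044] turn [-3.9000e-03 -2.0000e-03  3.9933e+00]
F [ 0.02 -0.95  5.76] M [-0.0765 -0.0414 -0.0041] Mjaw -0.0348 width 0.592
```

>>> play_rows(
  motion=[
    [[0, 0, 0.03], [0, 0, 0]],
    [[0, 0, 0.1], [0, 0, 0]],
    [[0, 0, 0.2], [0, 0, 0]],
    [[0, 0, 0.3], [0, 0, 0]],
    [[0, 0, 0.38], [0, 0, 0]],
    [[0, 0, 0.42], [0, 0, 0]],
    [[0, 0, 0.42], [0, 0, 0]],
    [[0, 0, 0.42], [0, 0, 0]],
    [[0, 0, 0.42], [0, 0, 0]],
  ],
)

```text
time: 5.7
tool_pos: [0.5246, 0.3108, 0.1714]
tcp_rot: [-1.512, 0.517, -0.513]
wrist_force: [-0.3, -0.1, -3.2]
width: 0.593
```

Run:
```python
from h import *
go([.527,.310,.005],-38);mom(-38)
```

```text
t 5.7 pos [0.5246 0.3108 0.1714] jaw -37.7 y [-0.0034 -0.0018 -1.    ] q6 [0.494 0.188 1.81  0.    1.148 1.152]
jaw -38 shift [ 0.0061 -0.0019 -0.4161] turn [ 0.0023 -0.0043 -0.0067]
jaw 142 shift [ 0.0061 -0.0019 -0.4161] turn [6.8000e-03 3.6000e-03 3.9932e+00]
F [-0.32 -0.13 -3.22] M [ 0.0202 -0.0286 -0.0228] Mjaw 0.0335 width 0.593
```

>>> play_rows(
  motion=[
    [[0, 0, 0], [0.12, -0.1, 0]],
    [[0, 0, 0], [0.28, -0.22, 0]],
    [[0, 0, 0], [0.42, -0.33, 0]],
    [[0, 0, 0], [0.45, -0.35, 0]],
    [[0, 0, 0], [0.45, -0.35, 0]],
    [[0, 0, 0], [0.45, -0.35, 0]],
    [[0, 0, 0], [0.33, -0.26, 0]],
    [[0, 0, 0], [0.18, -0.14, 0]],
    [[0, 0, 0], [0.05, -0.04, 0]],
    [[0, 0, 0], [0, 0, 0]],
  ],
)

```text
time: 6.95
tool_pos: [0.5277, 0.3137, 0.1744]
tcp_rot: [-1.51, 0.513, -0.515]
wrist_force: [-0.6, -0.0, -4.2]
width: 0.592
```

>>> play_rows(
  motion=[
    [[0, 0, 0], [0, 0, 0]],
    [[0, 0, 0], [0, 0, 0]],
    [[0, 0, 0], [0, 0, 0]],
    [[0, 0, 0], [0, 0, 0]],
  ],
)

```text
time: 7.45
tool_pos: [0.5256, 0.311, 0.1738]
tcp_rot: [-1.508, 0.515, -0.516]
wrist_force: [-0.3, -0.4, -3.1]
width: 0.59
```

Run:
```python
from h import *
go([.527,.310,.005],-38);mom(-38)
```

```text
t 7.45 pos [0.5256 0.311  0.1738] jaw -37.73 y [ 3.e-04  2.e-04 -1.e+00] q6 [0.493 0.185 1.808 0.    1.148 1.152]
jaw -38 shift [ 0.0035 -0.0025 -0.422 ] turn [-0.0003  0.0003 -0.0061]
jaw 142 shift [ 0.0035 -0.0025 -0.422 ] turn [-5.0000e-04 -5.0000e-04  3.9939e+00]
F [-0.27 -0.39 -3.06] M [ 0.0094 -0.045  -0.0311] Mjaw 0.0351 width 0.59
```

>>> play_rows(
  motion=[
    [[0, 0, 0], [-0.12, 0.1, 0]],
    [[0, 0, 0], [-0.28, 0.22, 0]],
    [[0, 0, 0], [-0.42, 0.33, 0]],
    [[0, 0, 0], [-0.45, 0.35, 0]],
    [[0, 0, 0], [-0.45, 0.35, 0]],
    [[0, 0, 0], [-0.45, 0.35, 0]],
    [[0, 0, 0], [-0.33, 0.26, 0]],
    [[0, 0, 0], [-0.18, 0.14, 0]],
    [[0, 0, 0], [-0.05, 0.04, 0]],
    [[0, 0, 0], [0, 0, 0]],
  ],
)

```text
time: 8.7
tool_pos: [0.5247, 0.3097, 0.1756]
tcp_rot: [-1.505, 0.514, -0.518]
wrist_force: [-0.5, -0.3, -3.0]
width: 0.594
```

>>> play_rows(
  motion=[
    [[0, 0, 0], [0, 0, 0]],
    [[0, 0, 0], [0, 0, 0]],
    [[0, 0, 0], [0, 0, 0]],
    [[0, 0, 0], [0, 0, 0]],
  ],
)

```text
time: 9.2
tool_pos: [0.5259, 0.3118, 0.1734]
tcp_rot: [-1.509, 0.515, -0.514]
wrist_force: [-0.2, -0.2, -3.1]
width: 0.591
```

Run:
```python
from h import *
go([.527,.310,.005],-38);mom(-38)
```

```text
t 9.2 pos [0.5259 0.3118 0.1734] jaw -37.67 y [-6.e-04 -4.e-04 -1.e+00] q6 [ 0.494  0.188  1.806 -0.     1.148  1.152]
jaw -38 shift [ 0.0026 -0.0045 -0.4209] turn [ 0.0005 -0.0007 -0.0073]
jaw 142 shift [ 0.0026 -0.0045 -0.4209] turn [1.1000e-03 8.0000e-04 3.9927e+00]
F [-0.2  -0.22 -3.06] M [-0.0245  0.0558  0.0289] Mjaw -0.0537 width 0.591
```

```bash
cat >> h.py <<'E'
def avg(deg,n=8):
    a=np.deg2rad(deg);j=np.array([np.cos(a),np.sin(a),0]);L=[]
    for i in range(n):
        cams.read_camera("side");s=bot.read_state();L.append(s["torque"])
    L=np.array(L);print(s["time"],"mean",L.mean(0).round(4),"std",L.std(0).round(4),"Mjaw",(L@j).mean().round(4),(L@j).round(3))
E
python3 - <<'E'
from h import *
avg(-38)
E
```

```text
9.6 mean [-0.0134  0.009   0.0093] std [0.0282 0.0251 0.0281] Mjaw -0.0161 [-0.021 -0.041 -0.076 -0.02   0.02   0.007  0.018 -0.018]
```

>>> play_rows(
  motion=[
    [[0, 0, 0], [0.12, -0.1, 0]],
    [[0, 0, 0], [0.28, -0.22, 0]],
    [[0, 0, 0], [0.42, -0.33, 0]],
    [[0, 0, 0], [0.45, -0.35, 0]],
    [[0, 0, 0], [0.45, -0.35, 0]],
    [[0, 0, 0], [0.45, -0.35, 0]],
    [[0, 0, 0], [0.33, -0.26, 0]],
    [[0, 0, 0], [0.18, -0.14, 0]],
    [[0, 0, 0], [0.05, -0.04, 0]],
    [[0, 0, 0], [0, 0, 0]],
  ],
)

```text
time: 10.85
tool_pos: [0.5278, 0.3137, 0.1746]
tcp_rot: [-1.509, 0.513, -0.515]
wrist_force: [0.1, 0.4, -3.3]
width: 0.595
```

>>> play_rows(
  motion=[
    [[0, 0, 0], [0, 0, 0]],
    [[0, 0, 0], [0, 0, 0]],
    [[0, 0, 0], [0, 0, 0]],
    [[0, 0, 0], [0, 0, 0]],
  ],
)

```text
time: 11.35
tool_pos: [0.5256, 0.311, 0.1739]
tcp_rot: [-1.508, 0.515, -0.516]
wrist_force: [0.8, -0.4, -3.5]
width: 0.594
```

Run:
```python
from h import *
avg(-38)
```

```text
11.75 mean [ 0.0041 -0.0064 -0.0024] std [0.027  0.0194 0.022 ] Mjaw 0.0072 [ 0.022  0.039 -0.014  0.021  0.028 -0.019  0.001 -0.02 ]
```

>>> play_rows(
  motion=[
    [[0, 0, 0], [-0.12, 0.1, 0]],
    [[0, 0, 0], [-0.28, 0.22, 0]],
    [[0, 0, 0], [-0.42, 0.33, 0]],
    [[0, 0, 0], [-0.45, 0.35, 0]],
    [[0, 0, 0], [-0.45, 0.35, 0]],
    [[0, 0, 0], [-0.45, 0.35, 0]],
    [[0, 0, 0], [-0.33, 0.26, 0]],
    [[0, 0, 0], [-0.18, 0.14, 0]],
    [[0, 0, 0], [-0.05, 0.04, 0]],
    [[0, 0, 0], [0, 0, 0]],
  ],
)

```text
time: 13.0
tool_pos: [0.5247, 0.3097, 0.1756]
tcp_rot: [-1.505, 0.514, -0.518]
wrist_force: [-0.5, -0.6, -4.2]
width: 0.596
```

>>> play_rows(
  motion=[
    [[0, 0, 0], [0, 0, 0]],
    [[0, 0, 0], [0, 0, 0]],
    [[0, 0, 0], [0, 0, 0]],
    [[0, 0, 0], [0, 0, 0]],
  ],
)

```text
time: 13.5
tool_pos: [0.5259, 0.3118, 0.1733]
tcp_rot: [-1.509, 0.515, -0.514]
wrist_force: [0.0, 0.5, -2.6]
width: 0.595
```

Run:
```python
from h import *
avg(-38)
im,d=cams.read_camera("side");cv2.imwrite("pics/side2.png",cv2.resize(im[40:290,140:440],None,fx=2.5,fy=2.4)[:,:,::-1])
go([.6575,.108,.2],-38)
```

```text
13.9 mean [ 0.0036 -0.0026 -0.0251] std [0.0403 0.036  0.0334] Mjaw 0.0044 [ 0.037 -0.001  0.014 -0.047 -0.039 -0.02   0.065  0.026]
t 13.95 pos [0.5258 0.3115 0.1736] jaw -37.69 y [-1.e-04 -1.e-04 -1.e+00] q6 [ 0.494  0.186  1.807 -0.     1.148  1.152]
jaw -38 shift [ 0.3293 -0.5087  0.0659] turn [ 0.0001 -0.0001 -0.0068]
jaw 142 shift [ 0.3293 -0.5087  0.0659] turn [1.0000e-04 1.0000e-04 3.9932e+00]
```

View pics/side2.png

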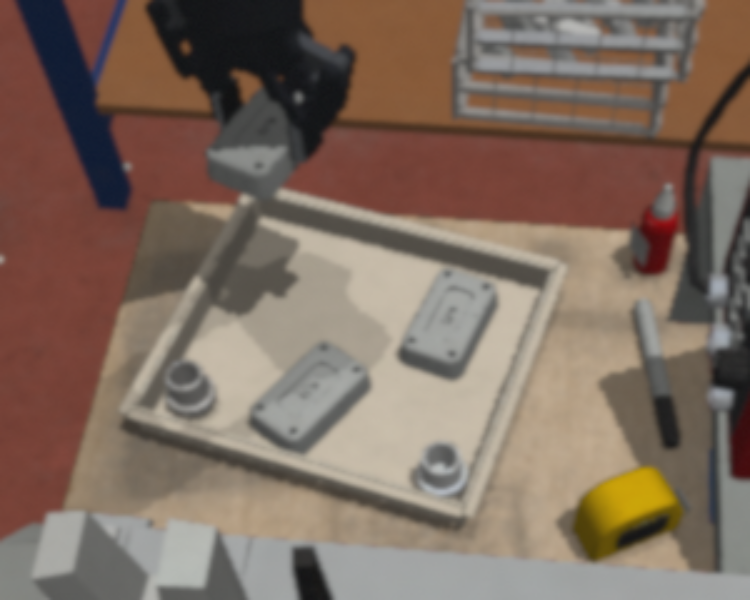

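>>> play_rows(
  motion=[
    [[0, 0, -0.08], [0, 0, 0]],
    [[0, 0, -0.18], [0, 0, 0]],
    [[0, 0, -0.28], [0, 0, 0]],
    [[0, 0, -0.35], [0, 0, 0]],
    [[0, 0, -0.385], [0, 0, 0]],
    [[0, 0, -0.4], [0, 0, 0]],
    [[0, 0, -0.41], [0, 0, 0]],
    [[0, 0, -0.416], [0, 0, 0]],
    [[0, 0, -0.419], [0, 0, 0]],
    [[0, 0, -0.419], [0, 0, 0]],
  ],
)

```text
time: 15.2
tool_pos: [0.5264, 0.3118, 0.0068]
tcp_rot: [-1.508, 0.514, -0.516]
wrist_force: [0.8, -0.2, -2.7]
width: 0.592
```

Run:
```python
from h import *
go([.527,.310,.006],-38);mom(-38)
```

```text
t 15.2 pos [0.5264 0.3118 0.0068] jaw -37.69 y [ 1.3e-03  7.0e-04 -1.0e+00] q6 [0.494 0.372 1.919 0.    0.849 1.152]
jaw -38 shift [ 0.0016 -0.0044 -0.002 ] turn [-0.0009  0.0016 -0.0068]
jaw 142 shift [ 0.0016 -0.0044 -0.002 ] turn [-2.5000e-03 -1.4000e-03  3.9932e+00]
F [ 0.78 -0.19 -2.75] M [ 0.002  -0.0204  0.0031] Mjaw 0.0141 width 0.592
```

>>> play_rows(
  motion=[
    [[0, 0, -0.002], [0, 0, 0]],
    [[0, 0, -0.004], [0, 0, 0]],
    [[0, 0, -0.004], [0, 0, 0]],
  ],
)

```text
time: 15.58
tool_pos: [0.5264, 0.3117, 0.0067]
tcp_rot: [-1.508, 0.514, -0.515]
wrist_force: [-3.7, -1.9, 9.8]
width: 0.589
```

Run:
```python
from h import *
go([.527,.310,.006],-38);mom(-38)
```

```text
t 15.57 pos [0.5264 0.3117 0.0067] jaw -37.69 y [ 9.e-04  4.e-04 -1.e+00] q6 [ 0.494  0.372  1.919 -0.     0.85   1.152]
jaw -38 shift [ 0.0016 -0.0044 -0.0019] turn [-0.0005  0.0011 -0.0069]
jaw 142 shift [ 0.0016 -0.0044 -0.0019] turn [-1.8000e-03 -8.0000e-04  3.9931e+00]
F [-3.69 -1.93  9.84] M [-0.3928  0.6385 -0.0152] Mjaw -0.7026 width 0.589
```

>>> play_rows(
  motion=[
    [[0, 0, 0.002], [0, 0, 0]],
    [[0, 0, 0.003], [0, 0, 0]],
    [[0, 0, 0.003], [0, 0, 0]],
    [[0, 0, 0.004], [0, 0, 0]],
  ],
  gripper=0.2,
)

```text
time: 16.08
tool_pos: [0.5257, 0.3114, 0.0059]
tcp_rot: [-1.509, 0.515, -0.515]
wrist_force: [0.6, 0.2, 0.3]
width: 0.802
```

>>> play_rows(
  motion=[
    [[0, 0, 0.03], [0, 0, 0]],
    [[0, 0, 0.1], [0, 0, 0]],
    [[0, 0, 0.2], [0, 0, 0]],
    [[0, 0, 0.25], [0, 0, 0]],
  ],
)

```text
time: 16.58
tool_pos: [0.5274, 0.3123, 0.1094]
tcp_rot: [-1.505, 0.512, -0.517]
wrist_force: [-0.7, 0.1, -0.6]
width: 0.797
```

Run:
```python
from h import *
mom(-38)
go([.524,.199,.09],-48.5)
go([.634,.251,.09],-33)
im,d=cams.read_camera("side")
print([ (round(r["conf"],2),w("side",r["xyz"]).round(3)) for r in cams.mark_of("side","housing_1")])
cv2.imwrite("pics/side3.png",cv2.resize(im[40:290,140:440],None,fx=2.5,fy=2.4)[:,:,::-1])
```

```text
F [-0.74  0.11 -0.58] M [ 0.0359  0.0098 -0.062 ] Mjaw 0.0223 width 0.797
t 16.57 pos [0.5274 0.3123 0.1094] jaw -37.69 y [ 0.0041  0.0022 -1.    ] q6 [ 0.494  0.247  1.861 -0.     1.029  1.152]
jaw -48.5 shift [-0.0085 -0.2833 -0.0486] turn [-0.0023  0.0055 -0.2402]
jaw 131.5 shift [-0.0085 -0.2833 -0.0486] turn [-8.2000e-03 -3.4000e-03  3.7598e+00]
t 16.57 pos [0.5274 0.3123 0.1094] jaw -37.69 y [ 0.0041  0.0022 -1.    ] q6 [ 0.494  0.247  1.861 -0.     1.029  1.152]
jaw -33 shift [ 0.2665 -0.1533 -0.0486] turn [-0.003   0.0051  0.1043]
jaw 147 shift [ 0.2665 -0.1533 -0.0486] turn [ 0.0079  0.0046 -3.8957]
[(0.71, array([0.524, 0.197, 0.004])), (0.69, array([0.525, 0.309, 0.006])), (0.59, array([0.636, 0.249, 0.001]))]
```

View pics/side3.png

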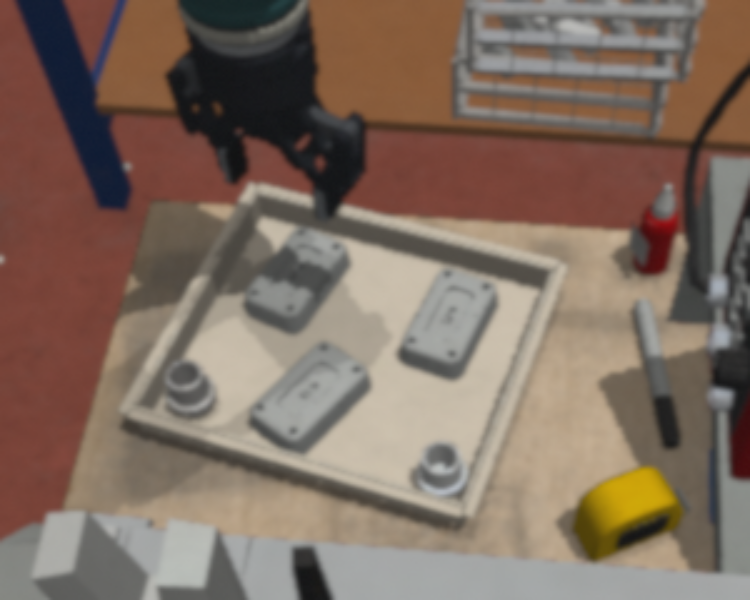

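>>> play_rows(
  motion=[
    [[0, -0.08, 0], [0, 0, -0.08]],
    [[-0.003, -0.18, 0], [0, 0, -0.16]],
    [[-0.005, -0.25, -0.02], [0, 0, -0.24]],
    [[-0.005, -0.281, -0.04], [0, 0, -0.24]],
    [[-0.005, -0.281, -0.04], [0, 0, -0.24]],
    [[-0.005, -0.281, -0.04], [0, 0, -0.24]],
    [[-0.005, -0.281, -0.04], [0, 0, -0.24]],
  ],
)

```text
time: 17.55
tool_pos: [0.5242, 0.2, 0.0904]
tcp_rot: [-1.467, 0.66, -0.66]
wrist_force: [0.2, 0.4, -0.7]
width: 0.803
```

Run:
```python
from h import *
go([.524,.199,.007],-48.5)
```

```text
t 17.55 pos [0.5242 0.2    0.0904] jaw -48.42 y [ 7.e-04  4.e-04 -1.e+00] q6 [0.32  0.179 1.984 0.    0.977 1.165]
jaw -48.5 shift [-0.0004 -0.0026 -0.2085] turn [-0.0005  0.0009 -0.0018]
jaw 131.5 shift [-0.0004 -0.0026 -0.2085] turn [-1.4000e-03 -8.0000e-04  3.9982e+00]
```

>>> play_rows(
  motion=[
    [[0, -0.002, -0.06], [0, 0, 0]],
    [[0, -0.002, -0.12], [0, 0, 0]],
    [[0, -0.002, -0.16], [0, 0, 0]],
    [[0, -0.002, -0.19], [0, 0, 0]],
    [[0, -0.002, -0.207], [0, 0, 0]],
    [[0, -0.002, -0.207], [0, 0, 0]],
    [[0, -0.002, -0.207], [0, 0, 0]],
  ],
)

```text
time: 18.42
tool_pos: [0.5244, 0.1984, 0.0079]
tcp_rot: [-1.467, 0.66, -0.662]
wrist_force: [-0.9, -0.2, 1.1]
width: 0.8
```

>>> play_rows(
  motion=[
    [[0, 0, 0], [0, 0, 0]],
    [[0, 0, 0], [0, 0, 0]],
    [[0, 0, 0], [0, 0, 0]],
    [[0, 0, 0], [0, 0, 0]],
  ],
  gripper=1,
  squeeze=60,
)

```text
time: 18.92
tool_pos: [0.5248, 0.1985, 0.0084]
tcp_rot: [-1.466, 0.66, -0.662]
wrist_force: [1.0, -0.2, 6.0]
width: 0.592
```

>>> play_rows(
  motion=[
    [[0, 0, 0.03], [0, 0, 0]],
    [[0, 0, 0.1], [0, 0, 0]],
    [[0, 0, 0.2], [0, 0, 0]],
    [[0, 0, 0.3], [0, 0, 0]],
    [[0, 0, 0.38], [0, 0, 0]],
    [[0, 0, 0.42], [0, 0, 0]],
    [[0, 0, 0.42], [0, 0, 0]],
  ],
)

```text
time: 19.8
tool_pos: [0.5242, 0.1984, 0.1761]
tcp_rot: [-1.467, 0.66, -0.662]
wrist_force: [-0.2, -0.1, -3.7]
width: 0.594
```

>>> play_rows(
  motion=[
    [[0, 0, 0], [0.12, -0.13, 0]],
    [[0, 0, 0], [0.24, -0.27, 0]],
    [[0, 0, 0], [0.35, -0.4, 0]],
    [[0, 0, 0], [0.38, -0.43, 0]],
    [[0, 0, 0], [0.38, -0.43, 0]],
    [[0, 0, 0], [0.38, -0.43, 0]],
    [[0, 0, 0], [0.28, -0.32, 0]],
    [[0, 0, 0], [0.16, -0.18, 0]],
    [[0, 0, 0], [0.04, -0.05, 0]],
    [[0, 0, 0], [0, 0, 0]],
  ],
)

```text
time: 21.05
tool_pos: [0.526, 0.2, 0.1757]
tcp_rot: [-1.47, 0.66, -0.661]
wrist_force: [-0.2, -0.0, -3.7]
width: 0.594
```

>>> play_rows(
  motion=[
    [[0, 0, 0], [0, 0, 0]],
    [[0, 0, 0], [0, 0, 0]],
    [[0, 0, 0], [0, 0, 0]],
    [[0, 0, 0], [0, 0, 0]],
  ],
)

```text
time: 21.55
tool_pos: [0.5235, 0.1978, 0.1754]
tcp_rot: [-1.467, 0.661, -0.662]
wrist_force: [0.5, -0.2, -3.2]
width: 0.595
```

Run:
```python
from h import *
avg(-48.5,14);mom(-48.5)
```

```text
22.25 mean [-0.0124 -0.0084  0.0012] std [0.0298 0.0269 0.0372] Mjaw -0.0019 [-0.003  0.007  0.025 -0.004 -0.052 -0.01  -0.008  0.041  0.008  0.022
  0.     0.019 -0.049 -0.024]
F [-0.83 -0.03 -2.48] M [0.0134 0.0435 0.0724] Mjaw -0.0237 width 0.591
```

>>> play_rows(
  motion=[
    [[0, 0, 0], [-0.12, 0.13, 0]],
    [[0, 0, 0], [-0.24, 0.27, 0]],
    [[0, 0, 0], [-0.35, 0.4, 0]],
    [[0, 0, 0], [-0.38, 0.43, 0]],
    [[0, 0, 0], [-0.38, 0.43, 0]],
    [[0, 0, 0], [-0.38, 0.43, 0]],
    [[0, 0, 0], [-0.28, 0.32, 0]],
    [[0, 0, 0], [-0.16, 0.18, 0]],
    [[0, 0, 0], [-0.04, 0.05, 0]],
    [[0, 0, 0], [0, 0, 0]],
  ],
)

```text
time: 23.5
tool_pos: [0.5224, 0.1968, 0.1768]
tcp_rot: [-1.464, 0.66, -0.664]
wrist_force: [0.4, -0.7, -3.1]
width: 0.59
```

>>> play_rows(
  motion=[
    [[0, 0, 0], [0, 0, 0]],
    [[0, 0, 0], [0, 0, 0]],
    [[0, 0, 0], [0, 0, 0]],
    [[0, 0, 0], [0, 0, 0]],
  ],
)

```text
time: 24.0
tool_pos: [0.524, 0.1985, 0.175]
tcp_rot: [-1.468, 0.661, -0.661]
wrist_force: [0.1, 0.8, -1.7]
width: 0.589
```

Run:
```python
from h import *
avg(-48.5,14);mom(-48.5);go([.524,.199,.007],-48.5)
```

```text
24.7 mean [-0.0057  0.0034  0.0045] std [0.0302 0.0355 0.0267] Mjaw -0.0063 [-0.077  0.005 -0.022  0.034  0.056 -0.001 -0.035 -0.064  0.033  0.014
 -0.047  0.026 -0.025  0.015]
F [-0.71  0.97 -2.37] M [-0.0121 -0.0302 -0.0095] Mjaw 0.0146 width 0.589
t 24.7 pos [0.5238 0.1982 0.1753] jaw -48.5 y [ 1.e-04  0.e+00 -1.e+00] q6 [ 0.317  0.09   1.913 -0.     1.138  1.164]
jaw -48.5 shift [ 0.0005  0.002  -0.4208] turn [-0.      0.0001 -0.    ]
jaw 131.5 shift [ 0.0005  0.002  -0.4208] turn [-2.e-04 -0.e+00  4.e+00]
```

>>> play_rows(
  motion=[
    [[0, 0, -0.08], [0, 0, 0]],
    [[0, 0, -0.18], [0, 0, 0]],
    [[0, 0, -0.28], [0, 0, 0]],
    [[0, 0, -0.35], [0, 0, 0]],
    [[0, 0, -0.385], [0, 0, 0]],
    [[0, 0, -0.4], [0, 0, 0]],
    [[0, 0, -0.41], [0, 0, 0]],
    [[0, 0, -0.416], [0, 0, 0]],
    [[0, 0, -0.42], [0, 0, 0]],
    [[0, 0, -0.422], [0, 0, 0]],
  ],
)

```text
time: 25.95
tool_pos: [0.5246, 0.1985, 0.0084]
tcp_rot: [-1.467, 0.66, -0.662]
wrist_force: [-4.5, -1.0, 10.9]
width: 0.593
```

>>> play_rows(
  motion=[
    [[0, 0, 0], [0, 0, 0]],
    [[0, 0, 0], [0, 0, 0]],
  ],
)

```text
time: 26.2
tool_pos: [0.5245, 0.1985, 0.0084]
tcp_rot: [-1.467, 0.66, -0.662]
wrist_force: [-3.5, -1.2, 7.0]
width: 0.592
```

Seated gently; release, rise, and go to the third housing.

>>> play_rows(
  motion=[
    [[0, 0, 0.002], [0, 0, 0]],
    [[0, 0, 0.003], [0, 0, 0]],
    [[0, 0, 0.003], [0, 0, 0]],
    [[0, 0, 0.004], [0, 0, 0]],
  ],
  gripper=0.2,
)

```text
time: 26.7
tool_pos: [0.5238, 0.1982, 0.008]
tcp_rot: [-1.468, 0.661, -0.661]
wrist_force: [-0.3, 1.0, 0.2]
width: 0.802
```

>>> play_rows(
  motion=[
    [[0, 0, 0.03], [0, 0, 0]],
    [[0, 0, 0.1], [0, 0, 0]],
    [[0, 0, 0.2], [0, 0, 0]],
    [[0.08, 0.04, 0.21], [0, 0, 0.12]],
    [[0.18, 0.09, 0.21], [0, 0, 0.24]],
    [[0.26, 0.12, 0.21], [0, 0, 0.34]],
    [[0.275, 0.13, 0.21], [0, 0, 0.344]],
    [[0.275, 0.13, 0.21], [0, 0, 0.344]],
    [[0.275, 0.13, 0.21], [0, 0, 0.344]],
    [[0.275, 0.13, 0.21], [0, 0, 0.344]],
  ],
)

```text
time: 27.95
tool_pos: [0.6327, 0.2498, 0.0921]
tcp_rot: [-1.524, 0.452, -0.451]
wrist_force: [-0.0, 0.3, -0.7]
width: 0.799
```

Run:
```python
from h import *
go([.635,.250,.007],-33)
im,d=cams.read_camera("side")
print([ (round(r["conf"],2),w("side",r["xyz"]).round(3)) for r in cams.mark_of("side","housing_1")])
cv2.imwrite("pics/side4.png",cv2.resize(im[40:290,140:440],None,fx=2.5,fy=2.4)[:,:,::-1])
```

```text
t 27.95 pos [0.6327 0.2498 0.0921] jaw -33.04 y [-8.e-04 -3.e-04 -1.e+00] q6 [ 0.339  0.384  1.715 -0.     1.043  0.916]
jaw -33 shift [ 0.0056  0.0005 -0.2127] turn [ 0.0004 -0.001   0.0008]
jaw 147 shift [ 0.0056  0.0005 -0.2127] turn [-1.5000e-03 -6.0000e-04 -3.9992e+00]
[(0.88, array([0.522, 0.31 , 0.005])), (0.79, array([0.527, 0.196, 0.005])), (0.6, array([0.636, 0.247, 0.   ]))]
```

View pics/side4.png

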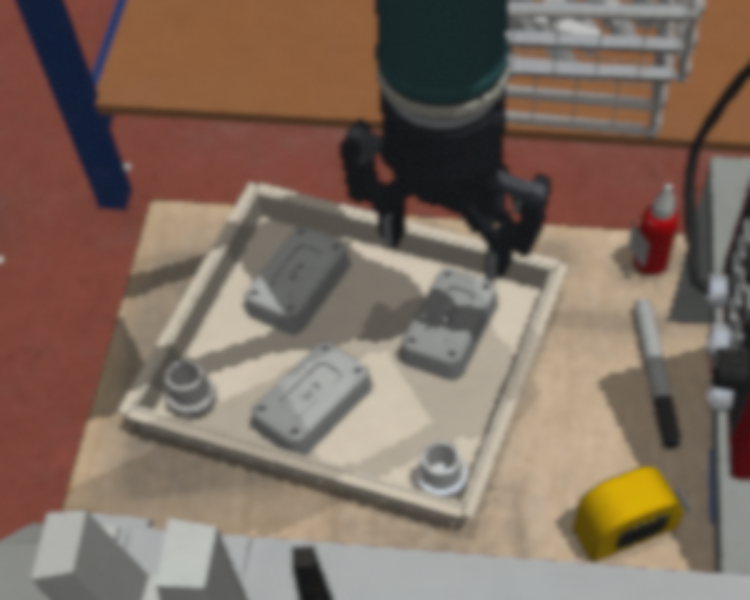

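>>> play_rows(
  motion=[
    [[0.004, 0, -0.06], [0, 0, 0]],
    [[0.004, 0, -0.12], [0, 0, 0]],
    [[0.004, 0, -0.16], [0, 0, 0]],
    [[0.004, 0, -0.19], [0, 0, 0]],
    [[0.004, 0, -0.211], [0, 0, 0]],
    [[0.004, 0, -0.211], [0, 0, 0]],
    [[0.004, 0, -0.211], [0, 0, 0]],
  ],
)

```text
time: 28.92
tool_pos: [0.636, 0.2505, 0.0084]
tcp_rot: [-1.523, 0.451, -0.452]
wrist_force: [-0.4, 0.7, 0.4]
width: 0.799
```

>>> play_rows(
  motion=[
    [[0, 0, 0], [0, 0, 0]],
    [[0, 0, 0], [0, 0, 0]],
    [[0, 0, 0], [0, 0, 0]],
    [[0, 0, 0], [0, 0, 0]],
  ],
  gripper=1,
  squeeze=60,
)

```text
time: 29.42
tool_pos: [0.6364, 0.2506, 0.009]
tcp_rot: [-1.522, 0.45, -0.453]
wrist_force: [-0.2, -0.2, 5.5]
width: 0.593
```

>>> play_rows(
  motion=[
    [[0, 0, 0.03], [0, 0, 0]],
    [[0, 0, 0.1], [0, 0, 0]],
    [[0, 0, 0.2], [0, 0, 0]],
    [[0, 0, 0.3], [0, 0, 0]],
    [[0, 0, 0.38], [0, 0, 0]],
    [[0, 0, 0.42], [0, 0, 0]],
    [[0, 0, 0.42], [0, 0, 0]],
  ],
)

```text
time: 30.3
tool_pos: [0.6357, 0.2504, 0.1765]
tcp_rot: [-1.522, 0.45, -0.452]
wrist_force: [0.2, -0.1, -4.5]
width: 0.593
```

>>> play_rows(
  motion=[
    [[0, 0, 0], [0.15, -0.1, 0]],
    [[0, 0, 0], [0.3, -0.2, 0]],
    [[0, 0, 0], [0.44, -0.29, 0]],
    [[0, 0, 0], [0.48, -0.31, 0]],
    [[0, 0, 0], [0.48, -0.31, 0]],
    [[0, 0, 0], [0.48, -0.31, 0]],
    [[0, 0, 0], [0.35, -0.23, 0]],
    [[0, 0, 0], [0.2, -0.13, 0]],
    [[0, 0, 0], [0.05, -0.03, 0]],
    [[0, 0, 0], [0, 0, 0]],
  ],
)

```text
time: 31.55
tool_pos: [0.637, 0.2528, 0.1761]
tcp_rot: [-1.525, 0.449, -0.451]
wrist_force: [-0.5, -0.6, -4.1]
width: 0.593
```

>>> play_rows(
  motion=[
    [[0, 0, 0], [0, 0, 0]],
    [[0, 0, 0], [0, 0, 0]],
    [[0, 0, 0], [0, 0, 0]],
    [[0, 0, 0], [0, 0, 0]],
  ],
)

```text
time: 32.05
tool_pos: [0.6352, 0.2497, 0.1758]
tcp_rot: [-1.523, 0.452, -0.452]
wrist_force: [-0.4, -0.1, -2.6]
width: 0.592
```

Run:
```python
from h import *
avg(-33,14);mom(-33)
```

```text
32.75 mean [ 0.0455 -0.0324  0.0159] std [0.0237 0.0269 0.0342] Mjaw 0.0558 [0.068 0.023 0.099 0.009 0.074 0.054 0.039 0.046 0.034 0.071 0.056 0.086
 0.06  0.065]
F [-0.2   0.32 -3.73] M [ 0.0263 -0.0779 -0.0058] Mjaw 0.0645 width 0.589
```

>>> play_rows(
  motion=[
    [[0, 0, 0], [-0.15, 0.1, 0]],
    [[0, 0, 0], [-0.3, 0.2, 0]],
    [[0, 0, 0], [-0.44, 0.29, 0]],
    [[0, 0, 0], [-0.48, 0.31, 0]],
    [[0, 0, 0], [-0.48, 0.31, 0]],
    [[0, 0, 0], [-0.48, 0.31, 0]],
    [[0, 0, 0], [-0.35, 0.23, 0]],
    [[0, 0, 0], [-0.2, 0.13, 0]],
    [[0, 0, 0], [-0.05, 0.03, 0]],
    [[0, 0, 0], [0, 0, 0]],
  ],
)

```text
time: 34.0
tool_pos: [0.6345, 0.2478, 0.1779]
tcp_rot: [-1.52, 0.451, -0.455]
wrist_force: [0.2, 0.5, -3.2]
width: 0.596
```

>>> play_rows(
  motion=[
    [[0, 0, 0], [0, 0, 0]],
    [[0, 0, 0], [0, 0, 0]],
    [[0, 0, 0], [0, 0, 0]],
    [[0, 0, 0], [0, 0, 0]],
  ],
)

```text
time: 34.5
tool_pos: [0.6355, 0.2507, 0.1753]
tcp_rot: [-1.524, 0.451, -0.451]
wrist_force: [0.7, -0.2, -4.5]
width: 0.593
```

Run:
```python
from h import *
avg(-33,14);mom(-33);go([.6575,.108,.205],-33)
```

```text
35.2 mean [-0.0187  0.0154 -0.0011] std [0.0359 0.0261 0.0415] Mjaw -0.0241 [-0.039  0.    -0.02   0.017 -0.027 -0.065  0.019 -0.024  0.024 -0.044
 -0.037 -0.071 -0.023 -0.049]
F [-0.24  0.25 -2.97] M [-0.0702 -0.0174  0.0069] Mjaw -0.0494 width 0.596
t 35.2 pos [0.6354 0.2502 0.1757] jaw -33.02 y [ 1.e-04  0.e+00 -1.e+00] q6 [0.339 0.315 1.643 0.    1.183 0.915]
jaw -33 shift [ 0.0552 -0.3555  0.0732] turn [-0.      0.0001  0.0004]
jaw 147 shift [ 0.0552 -0.3555  0.0732] turn [ 2.0000e-04  1.0000e-04 -3.9996e+00]
```

>>> play_rows(
  motion=[
    [[0.005, -0.03, 0.02], [0, 0, 0]],
    [[0.015, -0.1, 0.05], [0, 0, 0]],
    [[0.03, -0.18, 0.073], [0, 0, 0]],
    [[0.043, -0.26, 0.076], [0, 0, 0]],
    [[0.052, -0.33, 0.076], [0, 0, 0]],
    [[0.055, -0.356, 0.076], [0, 0, 0]],
    [[0.055, -0.356, 0.076], [0, 0, 0]],
    [[0.055, -0.356, 0.076], [0, 0, 0]],
  ],
)

```text
time: 36.2
tool_pos: [0.6572, 0.1087, 0.2061]
tcp_rot: [-1.523, 0.451, -0.451]
wrist_force: [-1.2, 0.7, -3.2]
width: 0.593
```

Run:
```python
from h import *
go([.6575,.108,.206],-33)
for n in("side","top"):
    im,d=cams.read_camera(n)
    print([ (round(r["conf"],2),w(n,r["xyz"]).round(3)) for r in cams.mark_of(n,"housing_1")])
    P=cloud(n,d)
    for r in cams.regions_of(n,"housing_1"):
        q=P[r["mask"]&(d>0)]; print(r["conf"],np.median(q,0).round(3),np.percentile(q,2,0).round(3),np.percentile(q,98,0).round(3))
    cv2.imwrite(f"pics/{n}5.png",im[:,:,::-1])
```

```text
t 36.2 pos [0.6572 0.1087 0.2061] jaw -32.99 y [-1.e-04  6.e-04 -1.e+00] q6 [1.260e-01 2.630e-01 1.652e+00 1.000e-03 1.227e+00 7.020e-01]
jaw -33 shift [ 0.0006 -0.0017 -0.0003] turn [-0.0007 -0.0001 -0.0003]
jaw 147 shift [ 0.0006 -0.0017 -0.0003] turn [ 2.0000e-04 -1.2000e-03  3.9997e+00]
[(0.86, array([0.525, 0.198, 0.002])), (0.7, array([0.525, 0.31 , 0.007])), (0.64, array([0.655, 0.109, 0.201]))]
0.91 [0.65  0.091 0.222] [0.618 0.061 0.004] [0.676 0.184 0.226]
0.72 [0.525 0.191 0.025] [0.485 0.157 0.006] [0.564 0.231 0.029]
0.68 [0.526 0.302 0.025] [0.488 0.266 0.003] [0.563 0.35  0.029]
[(0.58, array([0.654, 0.114, 0.201])), (0.57, array([0.529, 0.311, 0.006])), (0.56, array([0.524, 0.198, 0.004]))]
0.79 [0.522 0.199 0.026] [0.485 0.162 0.01 ] [0.561 0.236 0.03 ]
0.64 [0.525 0.31  0.026] [0.49  0.271 0.011] [0.561 0.35  0.029]
0.64 [0.636 0.089 0.222] [0.616 0.048 0.033] [0.696 0.114 0.227]
```

View pics/side5.png

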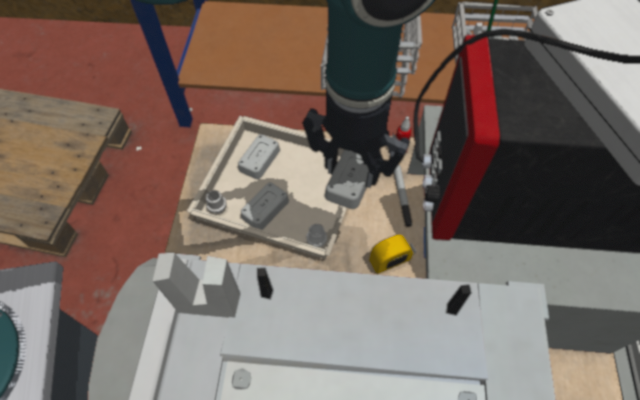

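View pics/top5.png

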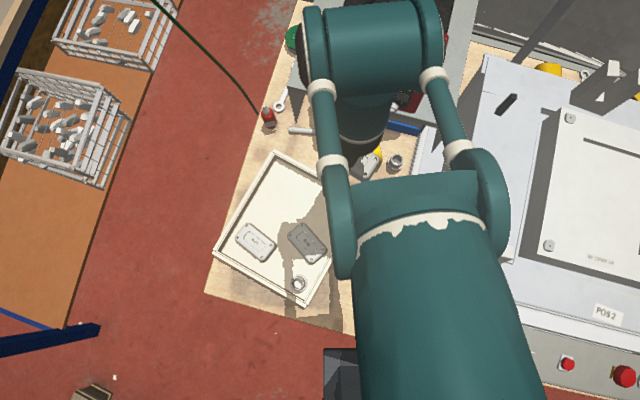

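>>> play_rows(
  motion=[
    [[0.002, -0.002, 0], [0, 0, 0]],
    [[0.003, -0.004, 0], [0, 0, 0]],
    [[0.003, -0.004, 0], [0, 0, 0]],
    [[0.003, -0.004, 0], [0, 0, 0]],
    [[0.003, -0.004, 0], [0, 0, 0]],
    [[0.003, -0.004, 0], [0, 0, 0]],
    [[0.003, -0.004, 0], [0, 0, 0]],
    [[0.003, -0.004, 0], [0, 0, 0]],
  ],
)

```text
time: 37.5
tool_pos: [0.6586, 0.1062, 0.2061]
tcp_rot: [-1.523, 0.451, -0.451]
wrist_force: [0.2, -0.4, -2.9]
width: 0.59
```

Run:
```python
from h import *
go([.6575,.108,.206],-33);mom(-33);print(bot.read_state()["joint_vel"].round(3))
print(bot.finish_job())
```

```text
t 37.5 pos [0.6586 0.1062 0.2061] jaw -33.02 y [-0.  0. -1.] q6 [0.123 0.265 1.65  0.    1.227 0.699]
jaw -33 shift [-0.0027  0.0044 -0.0002] turn [-0.     -0.      0.0004]
jaw 147 shift [-0.0027  0.0044 -0.0002] turn [-1.0000e-04  0.0000e+00 -3.9996e+00]
F [ 0.22 -0.45 -2.92] M [ 0.0009 -0.0078  0.0035] Mjaw 0.005 width 0.59
[-0.001 -0.001  0.001 -0.002 -0.    -0.   ]
the job is handed in; nothing more can be done
None
```

The rattling housing was the third one, the housing at the far side of the tray. I handed in the job at 37.5 s with the arm still holding it.

**Finding it:** I lifted and rocked all three lengthwise, then compared the averaged moment about the grasp after tilting each way.

| Housing | Moment shift between ends (N m) | Result |
|---|---|---|
| Near left in the tray | about 0.01 | quiet |
| Near right in the tray | about 0.004 | quiet |
| Far side of the tray | about 0.08 (+0.056 to −0.024) | rattles |

**Quiet housings:** I set both back down gently, with about 10 N at contact. The last pictures show both lying flat in the tray, where they started to within about 5 mm.

**Final pose:** The rattling one is level, lid up and at rest about 20 cm above the bench. The last look put its underside centre at about (0.655, 0.11, 0.20), and I then shifted it about 2 mm towards the handover point. I worked that point out as (0.658, 0.108) from the drawer fronts.

**Checks that disagreed:**
- The first single readings on the near-left housing suggested a 0.09 N m shift. Each reading is noisy by about 0.03 N m, and the averaged repeat rock showed that housing was quiet.
- The 0.08 N m measured on the rattling one is slightly above the stated 0.055 to 0.075, which is within that noise.
- I did not measure the cups, tape measure or marker again at the end. The later pictures show nothing disturbed, though the arm hid part of the view.

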